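# Sweep the loose brass spacers into the parts tray

### The job

Sweep the three loose brass hex spacers along the bench top with the fingertips, through the open front of the blue parts tray, until each lies wholly inside it, without lifting any of them off the bench. Leave the black rubber foot, the solder spool, the flux tin and the cutters where they are.

Things in the scene. Friction and masses are not known exactly. Their poses are not given: they have to be found in the camera images.
- tray: Blue parts tray fixed to the bench: side and back walls 25 mm high, 4 mm thick; front open, no lip or raised floor, so things slide in along the bench top. Inside 230 mm wide, 110 mm deep. Origin: centre of the inside, at bench level; x points from the open front to the back, y across: front edge at x = -55 mm, back wall's inner face at x = +55 mm, side walls' inner faces at y = +-115 mm; z up.
- spacer1: Loose brass hexagonal spacer standing on the bench, 24 mm across flats (27.7 mm across corners), 18 mm high, 45 to 91 g, with a small dark hole drawn on top. Origin: centre of its underside; z up.
- spacer2: Loose brass hexagonal spacer standing on the bench, 24 mm across flats (27.7 mm across corners), 18 mm high, 45 to 91 g, with a small dark hole drawn on top. Origin: centre of its underside; z up.
- spacer3: Loose brass hexagonal spacer standing on the bench, 24 mm across flats (27.7 mm across corners), 18 mm high, 45 to 91 g, with a small dark hole drawn on top. Origin: centre of its underside; z up.
- foot: Round black rubber foot, loose, 28 mm diameter, 20 mm high, standing in a row with the spacers in front of the tray; to be left alone. Origin: centre of its underside.
- spool: Solder spool with an orange and white top flange, loose, standing, 54 mm diameter, 49 mm high, beside the work. Origin: centre of its underside.
- tin: Low round brass-coloured flux tin with a blue disc on the lid, loose, 54 mm diameter, 22.5 mm high, beside the work. Origin: centre of its underside.
- cutters: Flush cutters with blue handles, loose, lying flat behind the tray's back wall, 126 mm long, 12 mm high. Origin: at the pivot, underside; x towards the jaws.
There are look-alikes about, which are no part of the job. What is shaped like the spacer2 but green, pink or red is not meant.

How it is judged:
By the outcome, as a careful person would: the job done as asked, in the order asked, and still so for the second after the job is handed in, with the robot touching nothing.
It also fails if it takes over 64 s, if anything falls off the work surface, if the arm or the gripper's body presses on something with over 40 N, if the wrist force passes 120 N, or if a joint passes its speed limit or range.

### The arm

A 7-joint arm with a two-finger parallel gripper is mounted at the origin on the work surface. World frame = base frame: x ahead of the robot, y to its left, z up, the work surface at z = 0. Lengths are in mm, angles in rad, forces in N, time in s.
With the tool pointing down it reaches from about 400 to 875 mm from the base axis. Payload 4.4 kg.
Tool frame: the origin (TCP) lies on the centre line of the jaws, within the pads' length; the fingertips stand 19 mm ahead of it and the grasp point (between the pads) is the TCP; z points along the fingers, y is the line along which they close (so a half turn about z gives the same grasp; the last joint's range is limited). The gripper opens to 85 mm and grips with 20 to 120 N. Pads are 22 mm wide; open, the fingers measure 114 mm over their backs; the gripper's body (76 mm by 85 mm) begins 54 mm behind the grasp point. The pads swing forward as they close: fully open they stand 13 mm farther back than shut.
Start: joints at [1.141, 0.628, 0.038, 1.517, -0.027, 0.996, -0.02], TCP at [231.317, -607.462, 221.213] pointing down, gripper open.
Joint ranges: [-3.06, 3.06], [-0.37, 2.12], [-1.25, 1.32], [0.18, 2.47], [-1.1, 4.24], [0.23, 1.98], [-2.94, 2.94]. Speed limits (rad/s): [2.57, 2.57, 3.14, 3.14, 3.14, 3.14, 3.14].

### API

Orientations are given as [roll, pitch, yaw] about the fixed x, y, z axes, in that order (R = Rz(yaw) Ry(pitch) Rx(roll)).
In Python, from cell import ctrl, viewer, silhouettes gives the robot as it stands.
- The arm moves only by the shell command python3 -m creep 'ROWS'. ROWS is JSON, a list of rows, each an object with "jaw": the gripper command: -1 is shut, 1 is fully open, values between are in proportion; "xyz": the shift along the tool's x, y, z in mm, a list of three; "angular": the turn, a rotation vector about the tool's x, y, z in rad, a list of three. In form: [{"jaw": jaw, "xyz": [tx, ty, tz], "angular": [rx, ry, rz]}, ...]. A call has 1 to 12 rows; each row is the pose to reach, as a shift and turn from the pose commanded when the call began, along the tool's axes at that moment; what a row does not reach only later rows make up. A row lasts 1/8 s, in which the tool goes at most 62.5 mm and 10.7 degrees, less where a joint would pass 70% of its speed; a pose out of reach is approached as far as the arm can. A call with a gripper value outside its range is refused whole. The fingers move at their own pace and stop on an object; the grip force is fixed at half the most. Time passes only in rows, so rows that repeat a pose let the fingers close. It gives the time, the measured TCP pose, the force, the opening and the grip force at its end, in the units of the state.
- ctrl.read_state(): the state, without advancing time (a new reading comes with each control period).
- viewer.get_image(name): name is "side" or "top"; returns (picture, depth): 384x512x3 uint8, red, green, blue; 384x512 float32, mm along the optical axis (not along the pixel's ray), 0 where there is no reading.
- viewer.camera_model(name): a dict with "fx", "fy", "cx", "cy" (pixels), "dist" ([k1, k2, p1, p2, k3] as OpenCV has them; the pictures are not rectified), "T" (4x4, takes a point from camera to world coordinates). Camera axes: x right, y down, z forward; pixel columns grow to the right and rows downward; lengths in mm; the calibration is good to about 2 mm. A picture is of the moment at which its call begins. camera_model takes no time and is no camera call.
- ctrl.finish_job(): hands the job in; it is judged then, once.
Trained networks look in the newest picture that a camera, given by its name, has taken for a name from the list of things; names that differ only in an ending like _2 or _b are one class to them, and where a whole thing is asked for, a point or a joint stands for the part that bears it (a point fixed in the world has none). Each returns a list of dicts, best first, with "score" (0 to 1); they miss things now and then, are a little off and sometimes report something else, mostly with a low value. They report only what shows in the picture. A call takes as long as a camera call. They do not tell look-alikes from the thing itself.
- silhouettes(camera, target): "pixels" (384x512 bool, what is visible of it) and "xy" ([column, row] in pixels, amid what is visible of it).
The state is a dict: "clock": time; "qpos": joint angles; "qd": joint speeds; "tau": joint torques, N m; "eef_pos": TCP position; "tool_rot": TCP orientation; "force": force on the tool from outside, world axes, zero at the start; "torque": the same for the moment, N m; "width": finger opening in mm; "gripper_force": force on a finger pad.
Only numpy, scipy, OpenCV 4.12 (cv2) and the standard library are available. Lean on these libraries where they do the work, as an engineer would, in place of code of your own. Each camera call takes 0.05 s, during which the arm holds its last target. There are 200 camera calls.

## Working session

There is one attempt and no reset: what is moved stays moved. The work goes in short steps, Python scripts to look and compute and a shell command to move; the robot and the scene stay as the last step left them, time stands still between calls to the robot, and variables do not carry over. Pictures are saved under pics/ and viewed, at most 10 in all, crops included, and the job is handed in when it is done.

```bash
mkdir -p pics
cat > h.py <<'E'
import numpy as np, cv2
from cell import ctrl, viewer, silhouettes
def pix2w(cam,uv,z):
    m=viewer.camera_model(cam);T=np.array(m["T"])
    K=np.array([[m["fx"],0,m["cx"]],[0,m["fy"],m["cy"]],[0,0,1.]])
    p=cv2.undistortPoints(np.array(uv,float).reshape(-1,1,2),K,np.array(m["dist"]))[:,0]
    d=np.c_[p,np.ones(len(p))]@T[:3,:3].T
    return T[:3,3]+d*((z-T[2,3])/d[:,2])[:,None]
def snap(cam,name):
    im,d=viewer.get_image(cam);cv2.imwrite(f"pics/{name}.png",im[:,:,::-1]);return im,d
E
python3 - <<'E'
from h import *
im,d=snap("top","top1"); 
for t,z in [("tray",12),("spacer1",18),("foot",20),("spool",49),("tin",22),("cutters",6)]:
    for r in silhouettes("top",t):
        print(t,round(r["score"],2),np.round(r["xy"]),pix2w("top",[r["xy"]],z)[0].round(),r["pixels"].sum())
im2,d=snap("side","side1")
cv2.imwrite("pics/both.png",cv2.resize(np.vstack([im,im2])[:,:,::-1],None,fx=.78,fy=.78))
s=ctrl.read_state();print(s["eef_pos"],s["tool_rot"],s["width"],s["clock"])
E
```

```text
tray 0.98 [278. 166.] [677. -43.  12.] 6197
spacer1 0.69 [281. 231.] [536. -48.  18.] 119
spacer1 0.56 [214. 237.] [526.  93.  18.] 133
spacer1 0.54 [253. 225.] [550.  11.  18.] 113
spacer1 0.47 [312. 222.] [ 554. -111.   18.] 122
spacer1 0.45 [247. 277.] [445.  23.  18.] 124
foot 0.58 [322. 253.] [ 491. -128.   20.] 141
spool 0.71 [175. 179.] [643. 169.  49.] 632
spool 0.25 [279. 165.] [669. -45.  49.] 6121
tin 0.91 [380. 194.] [ 612. -254.   22.] 593
cutters 0.86 [301. 116.] [788. -97.   6.] 612
[ 231.29554881 -607.37839825  221.07484088] [-3.14133085e+00 -4.14395213e-05  3.63774431e-01] 85.4054445832921 0.4
```

View pics/top1.png

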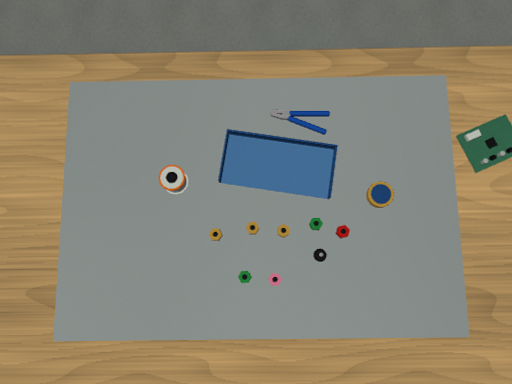

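The brass candidates are at (215,234), (253,228) and (284,230). The green (316,224), (245,277), red (343,231) and pink (275,280) ones are look-alikes, and the foot is at (320,255). I'll confirm this in a crop and measure by colour.

Run:
```python
from h import *
im=cv2.imread("pics/top1.png")
cv2.imwrite("pics/crop1.png",cv2.resize(im[120:295,190:360],None,fx=3.4,fy=3.4,interpolation=cv2.INTER_CUBIC))
h=cv2.cvtColor(im,cv2.COLOR_BGR2HSV)
def comps(lo,hi,z,n):
    m=cv2.inRange(h,lo,hi);m[:100]=0;m[300:]=0;m[:,:90]=0;m[:,420:]=0
    k,l,st,c=cv2.connectedComponentsWithStats(m)
    for i in range(1,k):
        if st[i,4]>40: print(n,c[i].round(1),st[i],pix2w("top",[c[i]],z)[0].round(1))
comps((15,120,90),(30,255,255),17,"brass")
comps((45,100,50),(80,255,255),17,"green")
comps((0,0,0),(180,255,60),20,"dark")
r=silhouettes("top","tray")[0]["pixels"].astype(np.uint8)
c,_=cv2.findContours(r,0,2);b=cv2.boxPoints(cv2.minAreaRect(max(c,key=len)))
print(b); print(pix2w("top",b,25).round(1)); print(pix2w("top",b,0).round(1))
m=viewer.camera_model("top");print(np.array(m["T"]).round(2),m["fx"])
```

```text
brass [378.8 195.1] [367 182  27  25 207] [ 609.3 -252.4   17. ]
brass [252.2 227.6] [246 222  13  12  96] [544.9  12.5  17. ]
brass [282.9 230.3] [278 224  11  13  92] [538.4 -51.   17. ]
brass [215.3 234. ] [209 229  13  11  96] [532.5  89.1  17. ]
green [315.5 223.5] [310 218  13  12 105] [ 551.6 -118.7   17. ]
green [244.3 276.5] [238 271  13  12 105] [445.3  29.6  17. ]
dark [277.3 138.8] [264 137  27   5  41] [734.1 -43.1  20. ]
dark [171.3 176.7] [166 172  11  10  84] [654.7 182.4  20. ]
dark [319.4 254.7] [314 249  12  12 104] [ 487.3 -123.9   20. ]
[[216.86182 182.36008]
 [225.4237  126.99335]
 [337.97955 144.3989 ]
 [329.41766 199.76562]]
[[ 640.    85.4   25. ]
 [ 760.8   67.5   25. ]
 [ 718.1 -171.    25. ]
 [ 599.6 -148.2   25. ]]
[[ 645.3   88.     0. ]
 [ 769.2   69.6    0. ]
 [ 725.4 -175.2    0. ]
 [ 603.8 -151.8    0. ]]
[[-1.0000e-02 -9.8000e-01  1.8000e-01  4.4142e+02]
 [-1.0000e+00  1.0000e-02  2.0000e-02 -1.1370e+01]
 [-2.0000e-02 -1.8000e-01 -9.8000e-01  9.7128e+02]
 [ 0.0000e+00  0.0000e+00  0.0000e+00  1.0000e+00]] 462.11099320058423
```

View pics/crop1.png

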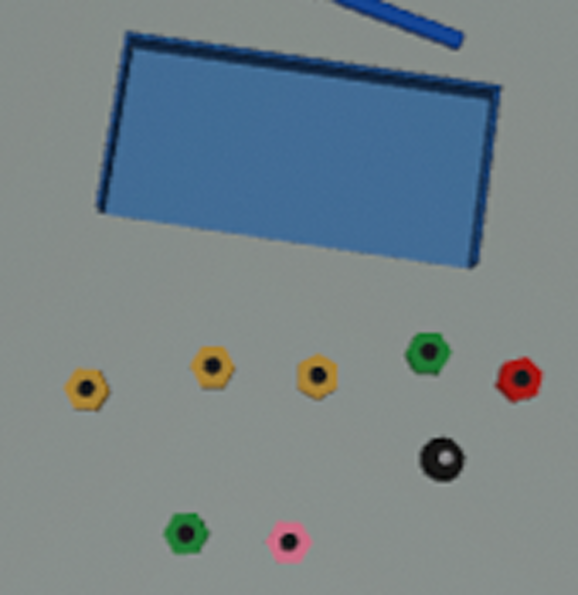

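View pics/side1.png

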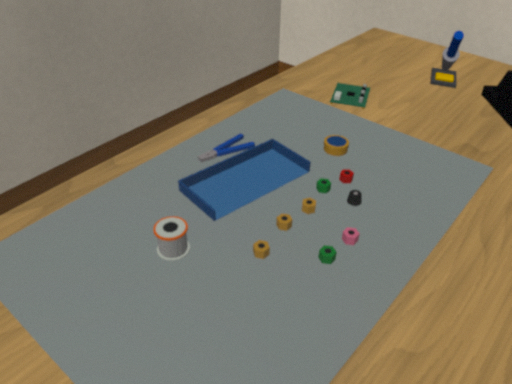

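The crop confirms the three brass spacers. The green, pink and red ones and the foot stay. I'll push each spacer with the nearly closed fingers, starting with the one nearest the arm (C), and first move above its rear side.

```bash
python3 -m creep '[{"jaw":-0.67,"xyz":[40,-40,20],"angular":[0,0,0.1]},{"jaw":-0.67,"xyz":[90,-85,60],"angular":[0,0,0.2]},{"jaw":-0.67,"xyz":[135,-130,100],"angular":[0,0,0.3]},{"jaw":-0.67,"xyz":[180,-172,100],"angular":[0,0,0.4]},{"jaw":-0.67,"xyz":[225,-215,100],"angular":[0,0,0.5]},{"jaw":-0.67,"xyz":[270,-258,100],"angular":[0,0,0.554]},{"jaw":-0.67,"xyz":[315,-300,100],"angular":[0,0,0.554]},{"jaw":-0.67,"xyz":[360,-345,100],"angular":[0,0,0.554]},{"jaw":-0.67,"xyz":[405,-388,100],"angular":[0,0,0.554]},{"jaw":-0.67,"xyz":[451,-432,100],"angular":[0,0,0.554]},{"jaw":-0.67,"xyz":[451,-432,100],"angular":[0,0,0.554]},{"jaw":-0.67,"xyz":[451,-432,100],"angular":[0,0,0.554]}]'
python3 - <<'E'
from h import *
# tray corners from the crop, at rim height / bench
b=np.array([[101,210],[127,33],[499,88],[475,267]])/3.4+[190,120]
p=pix2w("top",b,25);print(p.round(1),p.mean(0))
fr=pix2w("top",[[219.7,181.8],[329.7,198.5]],25);v=fr[0]-fr[1];print("yaw",np.arctan2(-v[0],v[1]),np.linalg.norm(v))
im,d=viewer.get_image("side");cv2.imwrite("pics/s2.png",im[:,:,::-1])
m=viewer.camera_model("side");T=np.array(m["T"])
K=np.array([[m["fx"],0,m["cx"]],[0,m["fy"],m["cy"]],[0,0,1.]])
v,u=np.nonzero(d>0);q=cv2.undistortPoints(np.c_[u,v].astype(float).reshape(-1,1,2),K,np.array(m["dist"]))[:,0]
P=(np.c_[q,np.ones(len(q))]*d[v,u][:,None])@T[:3,:3].T+T[:3,3]
s=ctrl.read_state();e=np.array(s["eef_pos"]);print(e,s["tool_rot"],s["width"])
k=(np.hypot(*(P[:,:2]-e[:2]).T)<45)&(P[:,2]>45)
print("tip z",np.sort(P[k,2])[:10].round(1)); low=k&(P[:,2]<np.percentile(P[k,2],5)+3);print(P[low].mean(0))
E
```

```text
clock: 1.95
eef_pos: [500.1, -40.7, 121.2]
tool_rot: [-3.141, -0.001, -0.185]
force: [-0.4, -0.5, -0.5]
width: 14.2
gripper_force: 0.0
[[ 641.2   79.4   25. ]
 [ 754.6   63.3   25. ]
 [ 714.9 -168.3   25. ]
 [ 602.2 -148.9   25. ]] [678.23759164 -43.59177997  25.        ]
yaw -0.1684207208708618 231.60609032934354
[499.21033315 -42.94824705 121.25758153] [ 3.14132682e+00 -2.30605722e-04 -1.88461330e-01] 14.030337641582799
tip z [131.6 131.7 131.7 132.1 132.2 132.4 132.7 133.  133.1 133.1]
[495.90780394 -33.8677026  150.80281485]
```

View pics/s2.png

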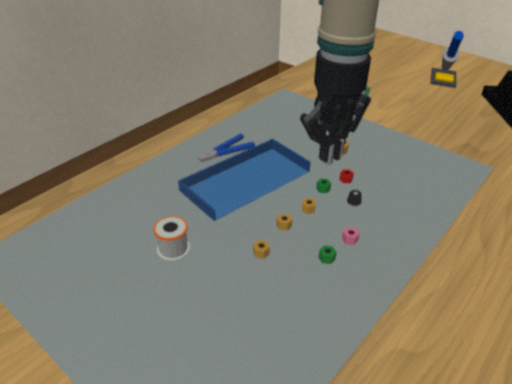

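The fingertips show at (328,160), clear of everything. I'll descend in small steps and watch the force.

```bash
python3 -m creep '[{"jaw":-0.67,"xyz":[0,0,30],"angular":[0,0,0]},{"jaw":-0.67,"xyz":[0,0,60],"angular":[0,0,0]},{"jaw":-0.67,"xyz":[0,0,80],"angular":[0,0,0]},{"jaw":-0.67,"xyz":[0,0,80],"angular":[0,0,0]},{"jaw":-0.67,"xyz":[0,0,80],"angular":[0,0,0]}]'
python3 - <<'E'
from h import *
im,d=snap("side","s3"); snap("top","t3")
cv2.imwrite("pics/c3.png",cv2.resize(im[130:270,240:400,::-1],None,fx=4,fy=4,interpolation=cv2.INTER_CUBIC))
E
```

```text
clock: 2.62
eef_pos: [499.2, -44.7, 41.9]
tool_rot: [3.141, -0.001, -0.192]
force: [-0.0, 0.5, 1.0]
width: 13.7
gripper_force: 0.0
```

View pics/c3.png

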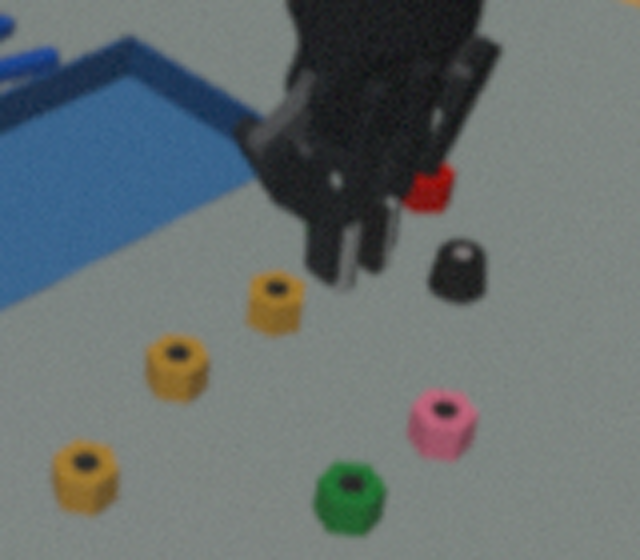

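```bash
python3 -m creep '[{"jaw":-0.67,"xyz":[0,0,8],"angular":[0,0,0]},{"jaw":-0.67,"xyz":[0,0,14],"angular":[0,0,0]},{"jaw":-0.67,"xyz":[0,0,17],"angular":[0,0,0]},{"jaw":-0.67,"xyz":[0,0,17],"angular":[0,0,0]}]' && python3 -m creep '[{"jaw":-0.67,"xyz":[6,0,0],"angular":[0,0,0]},{"jaw":-0.67,"xyz":[12,0,0],"angular":[0,0,0]},{"jaw":-0.67,"xyz":[18,0,0],"angular":[0,0,0]},{"jaw":-0.67,"xyz":[24,0,0],"angular":[0,0,0]},{"jaw":-0.67,"xyz":[30,0,0],"angular":[0,0,0]},{"jaw":-0.67,"xyz":[36,0,0],"angular":[0,0,0]},{"jaw":-0.67,"xyz":[42,0,0],"angular":[0,0,0]},{"jaw":-0.67,"xyz":[48,0,0],"angular":[0,0,0]},{"jaw":-0.67,"xyz":[54,0,0],"angular":[0,0,0]},{"jaw":-0.67,"xyz":[60,0,0],"angular":[0,0,0]}]'
python3 - <<'E'
from h import *
im,d=snap("side","s4"); im2,_=snap("top","t4")
a=cv2.resize(im[130:270,220:360,::-1],(390,390));b=cv2.resize(im2[120:260,190:330,::-1],(390,390))
cv2.imwrite("pics/c4.png",np.hstack([a,b]))
E
```

```text
clock: 3.22
eef_pos: [498.8, -43.2, 23.9]
tool_rot: [3.142, 0.001, -0.19]
force: [-1.5, 0.6, 0.3]
width: 13.9
gripper_force: 0.0
clock: 4.47
eef_pos: [558.4, -54.7, 24.2]
tool_rot: [3.142, -0.0, -0.19]
force: [-0.1, 0.2, 0.5]
width: 13.8
gripper_force: 0.0
```

View pics/c4.png

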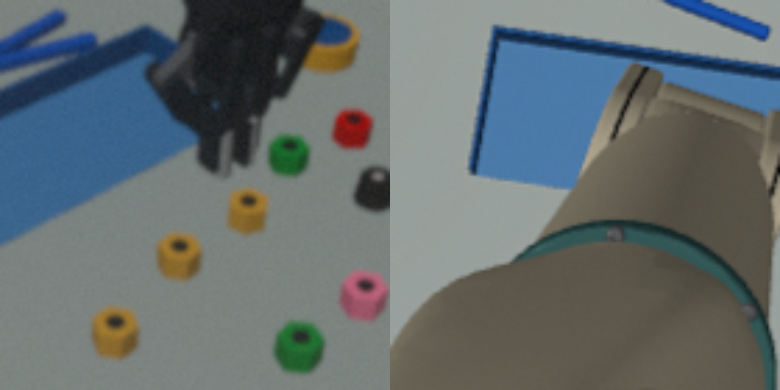

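The spacer did not move, so something is off. I'll check both cameras and the depth against the reported TCP.

Run:
```python
from h import *
s=ctrl.read_state();e=np.array(s["eef_pos"])
m=viewer.camera_model("side");T=np.array(m["T"]);K=np.array([[m["fx"],0,m["cx"]],[0,m["fy"],m["cy"]],[0,0,1.]])
def proj(P):
    I=np.linalg.inv(T);return cv2.projectPoints(np.array(P,float).reshape(-1,3),cv2.Rodrigues(I[:3,:3])[0],I[:3,3],K,np.array(m["dist"]))[0][:,0].round(1)
print("tcp",proj(e),"tip",proj(e-[0,0,19]))
print("spacers top-> side",proj([[532.5,89,18],[545,12.5,18],[538,-51,18]]))
im,d=viewer.get_image("side")
def at(u,v):
    q=cv2.undistortPoints(np.array([[[u,v]]],float),K,np.array(m["dist"]))[0,0]
    dd=np.median(d[v-1:v+2,u-1:u+2]);return (T[:3,:3]@(np.r_[q,1]*dd)+T[:3,3]).round(1)
for uv in [(299,191),(300,185),(297,182),(309,202),(285,217),(261,244),(300,230),(250,180)]: print(uv,at(*uv))
_,dt=viewer.get_image("top");mt=viewer.camera_model("top");Tt=np.array(mt["T"])
j=cv2.imread("pics/top1.png");print(T.round(2))
for r in silhouettes("side","spacer1"): print(r["score"],np.round(r["xy"]),pix2w("side",[r["xy"]],9)[0].round())
```

```text
tcp [[300.6 194.2]] tip [[299.8 202.3]]
spacers top-> side [[260.8 245.7]
 [283.8 218.6]
 [308.5 202.7]]
(299, 191) [553.4 -40.4  42.8]
(300, 185) [552.1 -39.8  57. ]
(297, 182) [556.4 -36.1  63.5]
(309, 202) [537.9 -52.2  18.8]
(285, 217) [545.2   8.9  19.2]
(261, 244) [533.8  87.   19.5]
(300, 230) [516.4   2.6   1.8]
(250, 180) [675.5 -49.6   2.3]
[[-7.6000e-01 -4.1000e-01  5.0000e-01  1.9578e+02]
 [-6.5000e-01  4.6000e-01 -6.1000e-01  5.0597e+02]
 [ 1.0000e-02 -7.9000e-01 -6.2000e-01  5.4510e+02]
 [ 0.0000e+00  0.0000e+00  0.0000e+00  1.0000e+00]]
0.81 [350. 237.] [439. -32.   9.]
0.77 [261. 250.] [532.  89.   9.]
0.75 [308. 206.] [538. -51.   9.]
0.7 [285. 223.] [542.  13.   9.]
0.66 [345. 173.] [ 544. -186.    9.]
0.56 [324. 256.] [447.  33.   9.]
0.51 [324. 186.] [ 552. -122.    9.]
```

The visible tip is about TCP height (z≈28) and passed over the spacer, so the fingertips sit higher than stated. I'll go back behind the spacer, then lower until I feel the bench.

```bash
python3 -m creep '[{"jaw":-0.67,"xyz":[-20,0,-5],"angular":[0,0,0]},{"jaw":-0.67,"xyz":[-40,0,-5],"angular":[0,0,0]},{"jaw":-0.67,"xyz":[-62,0,-5],"angular":[0,0,0]},{"jaw":-0.67,"xyz":[-62,0,0],"angular":[0,0,0]},{"jaw":-0.67,"xyz":[-62,0,5],"angular":[0,0,0]},{"jaw":-0.67,"xyz":[-62,0,8],"angular":[0,0,0]},{"jaw":-0.67,"xyz":[-62,0,8],"angular":[0,0,0]}]'
python3 - <<'E'
from h import *
im,d=snap("side","s5")
cv2.imwrite("pics/c5.png",cv2.resize(im[150:250,270:370,::-1],None,fx=5,fy=5,interpolation=cv2.INTER_CUBIC))
s=ctrl.read_state();e=np.array(s["eef_pos"])
m=viewer.camera_model("side");T=np.array(m["T"]);K=np.array([[m["fx"],0,m["cx"]],[0,m["fy"],m["cy"]],[0,0,1.]]);I=np.linalg.inv(T)
print(((cv2.projectPoints(np.array([e,e*[1,1,0]]),cv2.Rodrigues(I[:3,:3])[0],I[:3,3],K,np.array(m["dist"]))[0][:,0]-[270,150])*5).round())
E
```

```text
clock: 5.6
eef_pos: [497.5, -43.0, 15.8]
tool_rot: [3.141, 0.0, -0.19]
force: [0.3, 0.9, 0.4]
width: 14.2
gripper_force: 0.0
[[274. 327.]
 [269. 361.]]
```

View pics/c5.png

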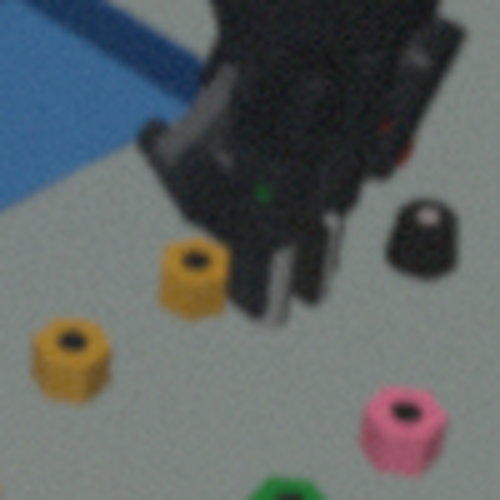

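The tips show at (270,325) in the crop, right at the TCP projection. So the tip height is about the TCP z, and I need another 10 mm down before pushing.

```bash
python3 -m creep '[{"jaw":-0.67,"xyz":[0,0,4],"angular":[0,0,0]},{"jaw":-0.67,"xyz":[0,0,8],"angular":[0,0,0]},{"jaw":-0.67,"xyz":[0,0,10],"angular":[0,0,0]},{"jaw":-0.67,"xyz":[0,0,10],"angular":[0,0,0]}]'; python3 -c "
from h import *
print(ctrl.read_state()['force'])"
```

```text
clock: 6.15
eef_pos: [497.0, -42.9, 6.0]
tool_rot: [3.142, 0.0, -0.19]
force: [-0.3, 0.2, 0.4]
width: 14.0
gripper_force: 0.0
[-0.31129331  0.17901409  0.40881125]
```

```bash
python3 -m creep '[{"jaw":-0.67,"xyz":[6,0,0],"angular":[0,0,0]},{"jaw":-0.67,"xyz":[12,0,0],"angular":[0,0,0]},{"jaw":-0.67,"xyz":[18,0,0],"angular":[0,0,0]},{"jaw":-0.67,"xyz":[24,0,0],"angular":[0,0,0]},{"jaw":-0.67,"xyz":[30,0,0],"angular":[0,0,0]},{"jaw":-0.67,"xyz":[36,0,0],"angular":[0,0,0]},{"jaw":-0.67,"xyz":[42,0,0],"angular":[0,0,0]},{"jaw":-0.67,"xyz":[48,0,0],"angular":[0,0,0]},{"jaw":-0.67,"xyz":[54,0,0],"angular":[0,0,0]}]'
python3 - <<'E'
from h import *
im,d=snap("side","s6")
cv2.imwrite("pics/c6.png",cv2.resize(im[130:250,230:350,::-1],None,fx=4,fy=4,interpolation=cv2.INTER_CUBIC))
for r in silhouettes("side","spacer1"): print(round(r["score"],2),np.round(r["xy"]),pix2w("side",[r["xy"]],9)[0].round())
E
```

```text
clock: 7.28
eef_pos: [550.5, -53.2, 6.2]
tool_rot: [-3.142, 0.0, -0.19]
force: [-0.5, -0.7, 0.7]
width: 14.2
gripper_force: 0.3
0.81 [327. 257.] [443.  32.   9.]
0.76 [282. 222.] [548.  13.   9.]
0.74 [349. 234.] [443. -38.   9.]
0.73 [320. 186.] [ 556. -115.    9.]
0.68 [258. 249.] [538.  91.   9.]
0.5 [343. 176.] [ 541. -175.    9.]
0.47 [291. 202.] [569. -42.   9.]
```

View pics/c6.png

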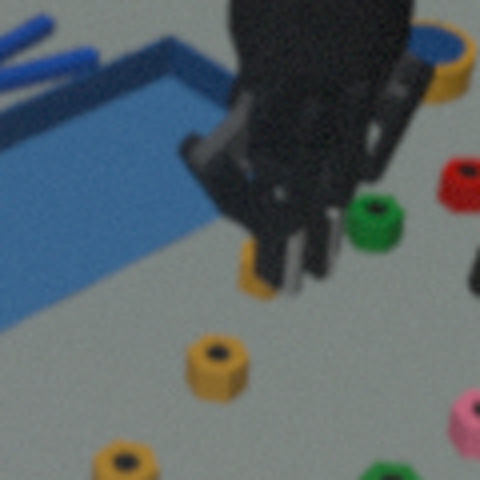

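The spacer is now being pushed ahead of the fingers. I'll continue into the tray, back off, then rise.

```bash
python3 -m creep '[{"jaw":-0.67,"xyz":[8,0,0],"angular":[0,0,0]},{"jaw":-0.67,"xyz":[16,0,0],"angular":[0,0,0]},{"jaw":-0.67,"xyz":[24,0,0],"angular":[0,0,0]},{"jaw":-0.67,"xyz":[32,0,0],"angular":[0,0,0]},{"jaw":-0.67,"xyz":[40,0,0],"angular":[0,0,0]},{"jaw":-0.67,"xyz":[48,0,0],"angular":[0,0,0]},{"jaw":-0.67,"xyz":[56,0,0],"angular":[0,0,0]},{"jaw":-0.67,"xyz":[64,0,0],"angular":[0,0,0]},{"jaw":-0.67,"xyz":[72,0,0],"angular":[0,0,0]},{"jaw":-0.67,"xyz":[80,0,0],"angular":[0,0,0]},{"jaw":-0.67,"xyz":[87,0,0],"angular":[0,0,0]},{"jaw":-0.67,"xyz":[93,0,0],"angular":[0,0,0]}]' && python3 -m creep '[{"jaw":-0.67,"xyz":[-10,0,0],"angular":[0,0,0]},{"jaw":-0.67,"xyz":[-20,0,0],"angular":[0,0,0]},{"jaw":-0.67,"xyz":[-30,0,-30],"angular":[0,0,0]},{"jaw":-0.67,"xyz":[-40,0,-80],"angular":[0,0,0]},{"jaw":-0.67,"xyz":[-40,0,-80],"angular":[0,0,0]}]'
python3 - <<'E'
from h import *
im,d=viewer.get_image("side")
for r in silhouettes("side","spacer1"): print(round(r["score"],2),np.round(r["xy"]),pix2w("side",[r["xy"]],9)[0].round())
s=ctrl.read_state();print(s["eef_pos"],s["tool_rot"])
E
```

```text
clock: 8.88
eef_pos: [641.9, -70.7, 6.2]
tool_rot: [-3.142, -0.0, -0.19]
force: [-0.7, -0.7, 0.0]
width: 14.3
gripper_force: 0.2
clock: 9.5
eef_pos: [603.2, -63.3, 89.8]
tool_rot: [-3.141, -0.006, -0.19]
force: [0.5, 0.2, -0.5]
width: 13.7
gripper_force: 0.0
0.77 [286. 220.] [546.   5.   9.]
0.73 [260. 172.] [672. -77.   9.]
0.73 [323. 187.] [ 550. -119.    9.]
0.68 [327. 254.] [446.  28.   9.]
0.67 [350. 235.] [440. -36.   9.]
0.63 [258. 247.] [541.  87.   9.]
0.5 [344. 173.] [ 545. -184.    9.]
[601.64416696 -62.73878149  86.621029  ] [-3.14106942e+00 -3.38368881e-04 -1.90101784e-01]
```

Spacer C is in at (672,-77). Next is B: go behind it, then down.

```bash
python3 -m creep '[{"jaw":-0.67,"xyz":[-37,-22,0],"angular":[0,0,0.076]},{"jaw":-0.67,"xyz":[-75,-44,0],"angular":[0,0,0.076]},{"jaw":-0.67,"xyz":[-111,-66,0],"angular":[0,0,0.076]},{"jaw":-0.67,"xyz":[-111,-66,0],"angular":[0,0,0.076]},{"jaw":-0.67,"xyz":[-111,-66,30],"angular":[0,0,0.076]},{"jaw":-0.67,"xyz":[-111,-66,60],"angular":[0,0,0.076]},{"jaw":-0.67,"xyz":[-111,-66,75],"angular":[0,0,0.076]},{"jaw":-0.67,"xyz":[-111,-66,80],"angular":[0,0,0.076]},{"jaw":-0.67,"xyz":[-111,-66,80],"angular":[0,0,0.076]}]'
```

```text
clock: 10.72
eef_pos: [506.0, 22.4, 6.3]
tool_rot: [3.141, -0.0, -0.267]
force: [-0.7, 0.6, -0.2]
width: 14.0
gripper_force: 0.0
```

```bash
python3 -m creep '[{"jaw":-0.67,"xyz":[7,0,0],"angular":[0,0,0]},{"jaw":-0.67,"xyz":[14,0,0],"angular":[0,0,0]},{"jaw":-0.67,"xyz":[20,0,0],"angular":[0,0,0]},{"jaw":-0.67,"xyz":[26,0,0],"angular":[0,0,0]},{"jaw":-0.67,"xyz":[32,0,0],"angular":[0,0,0]},{"jaw":-0.67,"xyz":[38,0,0],"angular":[0,0,0]},{"jaw":-0.67,"xyz":[44,0,0],"angular":[0,0,0]},{"jaw":-0.67,"xyz":[50,0,0],"angular":[0,0,0]},{"jaw":-0.67,"xyz":[56,0,0],"angular":[0,0,0]},{"jaw":-0.67,"xyz":[62,0,0],"angular":[0,0,0]}]'
python3 - <<'E'
from h import *
im,d=snap("side","s7")
for r in silhouettes("side","spacer1"): print(round(r["score"],2),np.round(r["xy"]),pix2w("side",[r["xy"]],9)[0].round())
E
python3 -m creep '[{"jaw":-0.67,"xyz":[8,0,0],"angular":[0,0,0]},{"jaw":-0.67,"xyz":[16,0,0],"angular":[0,0,0]},{"jaw":-0.67,"xyz":[24,0,0],"angular":[0,0,0]},{"jaw":-0.67,"xyz":[32,0,0],"angular":[0,0,0]},{"jaw":-0.67,"xyz":[40,0,0],"angular":[0,0,0]},{"jaw":-0.67,"xyz":[48,0,0],"angular":[0,0,0]},{"jaw":-0.67,"xyz":[56,0,0],"angular":[0,0,0]},{"jaw":-0.67,"xyz":[64,0,0],"angular":[0,0,0]},{"jaw":-0.67,"xyz":[72,0,0],"angular":[0,0,0]},{"jaw":-0.67,"xyz":[80,0,0],"angular":[0,0,0]},{"jaw":-0.67,"xyz":[86,0,0],"angular":[0,0,0]},{"jaw":-0.67,"xyz":[91,0,0],"angular":[0,0,0]}]' && python3 -m creep '[{"jaw":-0.67,"xyz":[-10,0,0],"angular":[0,0,0]},{"jaw":-0.67,"xyz":[-20,0,0],"angular":[0,0,0]},{"jaw":-0.67,"xyz":[-30,0,-30],"angular":[0,0,0]},{"jaw":-0.67,"xyz":[-40,0,-80],"angular":[0,0,0]},{"jaw":-0.67,"xyz":[-40,0,-80],"angular":[0,0,0]}]'
python3 - <<'E'
from h import *
im,d=snap("side","s8")
for r in silhouettes("side","spacer1"): print(round(r["score"],2),np.round(r["xy"]),pix2w("side",[r["xy"]],9)[0].round())
s=ctrl.read_state();print(s["eef_pos"],s["tool_rot"])
E
```

```text
clock: 11.98
eef_pos: [565.8, 6.3, 6.2]
tool_rot: [-3.142, 0.0, -0.266]
force: [-2.1, 1.4, 3.3]
width: 14.3
gripper_force: 1.8
0.82 [260. 248.] [537.  87.   9.]
0.68 [323. 186.] [ 553. -121.    9.]
0.64 [344. 174.] [ 542. -180.    9.]
0.57 [348. 236.] [442. -33.   9.]
0.56 [326. 257.] [444.  34.   9.]
clock: 13.58
eef_pos: [653.6, -17.7, 6.2]
tool_rot: [3.142, 0.0, -0.266]
force: [-1.5, -0.1, 1.2]
width: 13.9
gripper_force: 1.0
clock: 14.2
eef_pos: [616.0, -6.7, 89.9]
tool_rot: [-3.14, -0.006, -0.266]
force: [0.6, 0.1, 0.1]
width: 14.4
gripper_force: 0.0
0.76 [259. 248.] [537.  88.   9.]
0.74 [347. 173.] [ 539. -187.    9.]
0.72 [324. 255.] [447.  32.   9.]
0.69 [261. 173.] [668. -74.   9.]
0.59 [239. 183.] [680. -23.   9.]
0.47 [322. 186.] [ 554. -120.    9.]
0.47 [349. 235.] [442. -35.   9.]
[614.26781232  -6.53490946  86.71345416] [-3.14092777e+00 -5.23823750e-04 -2.65805506e-01]
```

B is in at (680,-23). Now A, with a slanted push to clear the left wall.

```bash
python3 -m creep '[{"jaw":-0.67,"xyz":[-36,-19,0],"angular":[0,0,0.06]},{"jaw":-0.67,"xyz":[-72,-38,0],"angular":[0,0,0.128]},{"jaw":-0.67,"xyz":[-108,-57,0],"angular":[0,0,0.128]},{"jaw":-0.67,"xyz":[-144,-76,0],"angular":[0,0,0.128]},{"jaw":-0.67,"xyz":[-144,-76,0],"angular":[0,0,0.128]},{"jaw":-0.67,"xyz":[-144,-76,30],"angular":[0,0,0.128]},{"jaw":-0.67,"xyz":[-144,-76,60],"angular":[0,0,0.128]},{"jaw":-0.67,"xyz":[-144,-76,75],"angular":[0,0,0.128]},{"jaw":-0.67,"xyz":[-144,-76,80],"angular":[0,0,0.128]},{"jaw":-0.67,"xyz":[-144,-76,80],"angular":[0,0,0.128]}]'
python3 -m creep '[{"jaw":-0.67,"xyz":[7,0,0],"angular":[0,0,0]},{"jaw":-0.67,"xyz":[14,0,0],"angular":[0,0,0]},{"jaw":-0.67,"xyz":[20,0,0],"angular":[0,0,0]},{"jaw":-0.67,"xyz":[26,0,0],"angular":[0,0,0]},{"jaw":-0.67,"xyz":[32,0,0],"angular":[0,0,0]},{"jaw":-0.67,"xyz":[38,0,0],"angular":[0,0,0]},{"jaw":-0.67,"xyz":[44,0,0],"angular":[0,0,0]},{"jaw":-0.67,"xyz":[50,0,0],"angular":[0,0,0]},{"jaw":-0.67,"xyz":[57,0,0],"angular":[0,0,0]},{"jaw":-0.67,"xyz":[64,0,0],"angular":[0,0,0]},{"jaw":-0.67,"xyz":[72,0,0],"angular":[0,0,0]},{"jaw":-0.67,"xyz":[80,0,0],"angular":[0,0,0]}]'
python3 - <<'E'
from h import *
im,d=snap("side","s9")
cv2.imwrite("pics/c9.png",cv2.resize(im[130:280,160:310,::-1],None,fx=3.5,fy=3.5,interpolation=cv2.INTER_CUBIC))
for r in silhouettes("side","spacer1"): print(round(r["score"],2),np.round(r["xy"]),pix2w("side",[r["xy"]],9)[0].round())
E
```

```text
clock: 15.55
eef_pos: [496.1, 103.8, 6.3]
tool_rot: [3.142, -0.0, -0.395]
force: [-0.2, 0.2, 0.2]
width: 14.4
gripper_force: 0.0
clock: 17.05
eef_pos: [570.2, 73.2, 6.2]
tool_rot: [-3.142, -0.0, -0.394]
force: [-2.0, 1.0, 3.6]
width: 14.1
gripper_force: 1.8
0.63 [322. 185.] [ 556. -122.    9.]
0.61 [345. 172.] [ 544. -188.    9.]
0.55 [348. 235.] [444. -34.   9.]
```

View pics/c9.png

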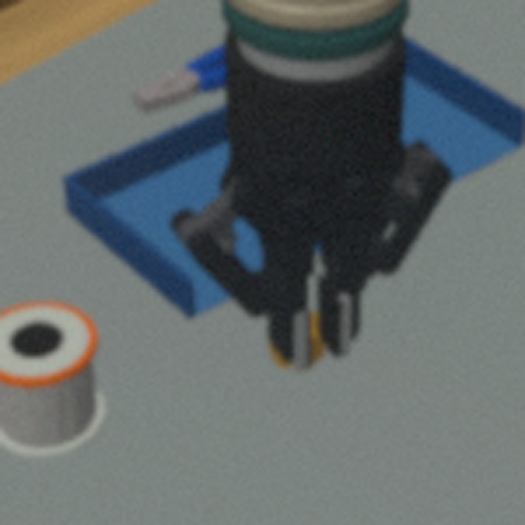

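The spacer is nested against both fingers and heading inside the left wall. I'll finish the push.

```bash
python3 -m creep '[{"jaw":-0.67,"xyz":[8,0,0],"angular":[0,0,0]},{"jaw":-0.67,"xyz":[16,0,0],"angular":[0,0,0]},{"jaw":-0.67,"xyz":[25,0,0],"angular":[0,0,0]},{"jaw":-0.67,"xyz":[34,0,0],"angular":[0,0,0]},{"jaw":-0.67,"xyz":[43,0,0],"angular":[0,0,0]},{"jaw":-0.67,"xyz":[52,0,0],"angular":[0,0,0]},{"jaw":-0.67,"xyz":[61,0,0],"angular":[0,0,0]},{"jaw":-0.67,"xyz":[70,0,0],"angular":[0,0,0]},{"jaw":-0.67,"xyz":[79,0,0],"angular":[0,0,0]},{"jaw":-0.67,"xyz":[87,0,0],"angular":[0,0,0]},{"jaw":-0.67,"xyz":[94,0,0],"angular":[0,0,0]},{"jaw":-0.67,"xyz":[100,0,0],"angular":[0,0,0]}]' && python3 -m creep '[{"jaw":-0.67,"xyz":[-10,0,0],"angular":[0,0,0]},{"jaw":-0.67,"xyz":[-25,0,0],"angular":[0,0,0]},{"jaw":-0.67,"xyz":[-40,0,-30],"angular":[0,0,0]},{"jaw":-0.67,"xyz":[-70,0,-80],"angular":[0,0,0]},{"jaw":-0.67,"xyz":[-100,0,-130],"angular":[0,0,0]},{"jaw":-0.67,"xyz":[-130,40,-160],"angular":[0,0,0]},{"jaw":-0.67,"xyz":[-130,100,-160],"angular":[0,0,0]},{"jaw":-0.67,"xyz":[-130,160,-160],"angular":[0,0,0]},{"jaw":-0.67,"xyz":[-130,220,-160],"angular":[0,0,0]},{"jaw":-0.67,"xyz":[-130,220,-160],"angular":[0,0,0]}]'
python3 - <<'E'
from h import *
a,d=snap("side","s10");b,_=snap("top","t10")
for r in silhouettes("side","spacer1"): print(round(r["score"],2),np.round(r["xy"]),pix2w("side",[r["xy"]],9)[0].round())
cv2.imwrite("pics/c10.png",np.hstack([cv2.resize(a[110:270,140:370,::-1],(400,278)),cv2.resize(b[100:300,140:420,::-1],(389,278))]))
E
```

```text
clock: 18.65
eef_pos: [662.3, 34.9, 6.2]
tool_rot: [-3.142, 0.0, -0.394]
force: [-1.5, 0.6, 0.5]
width: 14.1
gripper_force: 0.6
clock: 19.9
eef_pos: [454.5, -122.8, 166.7]
tool_rot: [3.14, -0.0, -0.404]
force: [0.5, 0.6, 0.2]
width: 14.3
gripper_force: 0.0
0.75 [348. 237.] [441. -31.   9.]
0.6 [217. 194.] [687.  31.   9.]
0.55 [347. 174.] [ 538. -184.    9.]
0.54 [322. 258.] [446.  39.   9.]
0.53 [240. 185.] [674. -18.   9.]
0.53 [260. 171.] [674. -79.   9.]
0.48 [323. 185.] [ 554. -122.    9.]
```

View pics/c10.png

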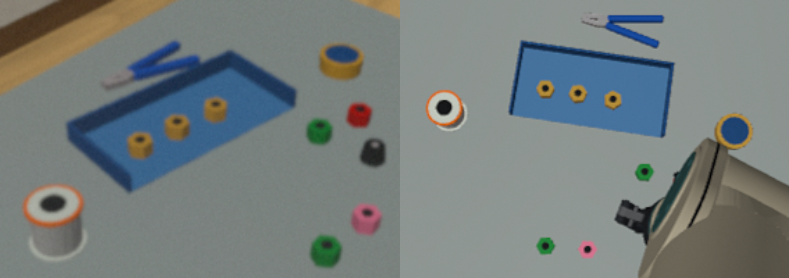

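All three spacers stand wholly inside the tray, at crop (140,145), (177,127) and (215,109). The foot, spool, tin and cutters are where they were, and the arm is clear.

```bash
python3 -c "
from cell import ctrl
print(ctrl.finish_job())"
```

```text
the job is handed in; nothing more can be done
None
```

All three brass spacers were swept along the bench into the tray and stand wholly inside it; the foot, spool, tin and cutters look undisturbed in the last pictures, and the job was handed in at about 20 s.

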